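# Load a relay test fixture, snap its hold-down over and press the probe pedal

### The job

Test the relay (the black block with the yellow band) in the small test fixture: lay it flat and lengthwise in the blue nest and let go of it, then push the red-tipped sprung hold-down arm over from behind until it snaps shut above the relay. Only then press the pedal down to its stop, keep it there for two seconds, and let it come fully up again, leaving the relay in the nest under the shut arm. Do not disturb the heat sink, the white plug or the bottle.

Things in the scene. Friction and masses are not known exactly. Their poses are not given: they have to be found in the camera images.
- relay: black relay block with a yellow band, 26 x 46 x 16 mm, 30 g, loose, lying flat; origin at the centre of its underside, its y axis along its 46 mm length, z up. Grasp it across the 26 mm sides. It starts left of the black comb rack (fixed, 31 mm high, world x 0.38 to 0.74, y -0.05 to 0.24) or right of the fixture, its place swapped at random with the heat sink's and the plug's.
- fixture: test fixture, fixed: aluminium base plate 200 x 100 mm, top 12 mm over the bench. Origin on the bench under the nest's centre; x points from the pedal, past the nest, to the arm's hinge, y along the hinges, z up. Plate spans x -125..+75, y +-50 mm. Grey lugs 38 mm high stand at x 45, y +-20 and x -46, y +-40 mm. A white probe bar at x -38 mm moves 4 mm to the relay as the pedal goes down.
- nest (a point): centre of the floor of the shallow blue nest, 12.5 mm above the bench, axes as the fixture's. The nest is 54 mm long (x) by 34 mm wide (y), with lips 4 mm high and 3 mm thick; the relay lies in it with 4 mm to spare on every side, its 46 mm length along x, either way round.
- hold_arm (a joint): over-centre sprung flat arm with a red end, hinged at fixture x 45 mm, 32 mm over the bench. 0 = open, leaning back (+x) 25 deg past upright. 2.0 rad = shut, level over the relay, 2 mm clear of it. The spring drives it away from 1.0 rad: pushed from behind towards the nest (-x) past 1.0 it snaps shut by itself; let go earlier it springs back. Needs 3 to 5 N at half its height.
- red_tip (a point): on the centre line of the hold-down arm (24 mm wide, 7 mm thick, 67 mm long; red end 28 mm wide, 10 mm thick), 65 mm from its hinge; turns with the arm. Open: fixture x about 74 mm, 92 mm above the bench.
- pedal (a joint): sprung pedal plate 70 mm wide (y), 75 mm long, with black ribbed rubber top and yellow front edge, hinged along y at fixture x -46 mm, 32 mm over the bench; its free edge points to -x. 0 = up (free edge tilted up 0.15 rad), 0.30 rad = at its stop (tilted down 0.15). At pedal_pad it starts to move at about 2.5 N and takes about 11 N at the stop; springs back up when let go.
- pedal_pad (a point): middle of the rubber top of the pedal, 55 mm from its hinge, where to press; turns with the pedal: about 45 mm above the bench when up, 29 mm when down.
- heat_sink: bystander: loose grey finned heat sink, 30 x 34 x 15 mm; origin at the centre of its underside
- plug: bystander: loose white mains plug, 20 x 41 x 14 mm; origin at the centre of its underside
- flux_bottle: bystander: loose squeeze bottle with a purple nozzle, 35 mm across and 94 mm high, standing upright beyond the fixture on the right; origin at the centre of its underside, z up

How it is judged (in metres and radians):
On the way, in this order (a step that is already met when the one before it is completed fails the run):
1. the relay lies flat in the nest, let go, with the arm still open (horizontal distance between relay and nest below 0.008 m and z of relay in the frame of nest between -0.003 and 0.0025 m and angle between relay's own z axis and vertical below 0.1 rad and angle between the y axis of relay and the x axis of nest, either way round below 0.3 rad and contact force between the fingers and relay below 0.05 N and value of joint hold_arm below 0.5 rad), for 0.2 s.
2. the hold-down arm has snapped shut over the relay in the nest (horizontal distance between relay and nest below 0.008 m and z of relay in the frame of nest between -0.003 and 0.0025 m and angle between relay's own z axis and vertical below 0.1 rad and angle between the y axis of relay and the x axis of nest, either way round below 0.3 rad and value of joint hold_arm above 1.93 rad), for 0.2 s.
3. the pedal is held at its stop for at least a second, the arm shut (value of joint hold_arm above 1.93 rad and value of joint pedal above 0.275 rad), for 1 s.
At the end, for the whole second after the job is handed in: The relay lies at rest flat in the nest (within 8 mm of its centre, on its floor within 3 mm, its length along the nest within 0.3 rad), the hold-down arm is shut (above 1.93 rad), the pedal is up again (below 0.03 rad) and the bottle stands (all of step 2 and value of joint pedal below 0.03 rad and linear speed of relay below 0.02 m/s and angle between flux_bottle's own z axis and vertical below 0.2 rad); the robot touches nothing.
It fails at once if the pedal is pressed while the hold-down arm is not shut (value of joint pedal above 0.12 rad and value of joint hold_arm below 1.8 rad).
It fails at once if the heat sink, the plug or the bottle is moved more than 30 mm or the bottle tipped (distance of any of heat_sink, plug, flux_bottle from where it was at the start of the episode above 0.03 m or angle between flux_bottle's own z axis and vertical above 0.4 rad).
It also fails if it takes over 67 s, if anything falls off the work surface, if the arm or the gripper's body presses on something with over 40 N, if the wrist force passes 120 N, or if a joint passes its speed limit or range.

### The arm

A 6-joint arm with a two-finger parallel gripper is mounted at the origin on a cart in front of the work surface, level with it; the furniture and walls round the work are solid. World frame = base frame: x ahead of the robot, y to its left, z up, the work surface at z = 0. Lengths are in m, angles in degrees, forces in N, time in s.
With the tool pointing down it reaches from about 0.4 to 0.825 m from the base axis. Payload 7 kg.
Tool frame: the origin (TCP) lies at the centre of the arm's flange, where the gripper is bolted on; the fingertips stand 178 mm ahead of it and the grasp point (between the pads) lies 159 mm ahead of it (tip_reach is the distance from the TCP to the fingertips, in m); z points along the fingers, y is the line along which they close (so a half turn about z gives the same grasp; the last joint's range is limited). The gripper opens to 88 mm and grips with 3 to 60 N. Pads are 19 mm wide; open, the fingers measure 130 mm over their backs; the gripper's body (78 mm by 193 mm) begins 47 mm behind the grasp point.
Start: joints at [-49.784, 20.546, 0.682, 0, -70.136, -16.507], TCP at [0.271, -0.618, 0.405] pointing down, gripper open.
Joint ranges: [-176.03, 176.03], [-82.01, 121.73], [-58.28, 71.71], [-173.87, 95.51], [-174.79, -0.11], [-173.66, 173.66]. Speed limits (degrees/s): [136.94, 136.94, 172.46, 180, 180, 180].

### API

Orientations are given as [roll, pitch, yaw] about the fixed x, y, z axes, in that order (R = Rz(yaw) Ry(pitch) Rx(roll)).
In Python, from plant import * gives the robot as it stands.
- The arm moves only by the shell command python3 -m handwheel 'ROWS'. ROWS is JSON, a list of rows, each a list of 7 numbers: the opening, from -1 (shut) to 1 (fully open), then the shift along the tool's x, y, z as a fraction of full scale, then the turn, a rotation vector about the tool's x, y, z as a fraction of full scale. A call has 1 to 5 rows; each row shifts and turns the commanded pose from where the row before left it, along the tool's axes as they then stand; what a row does not reach is not made up. Full scale, the value 1, is 0.025 m for a shift and 6 degrees for a turn. A row lasts 1/8 s, in which the tool goes at most 62.5 mm and 10.7 degrees, less where a joint would pass 70% of its speed; a pose out of reach is approached as far as the arm can. A call with a number of a shift or a turn outside -1 to 1 is refused whole. A call with a gripper value outside its range is refused whole. The fingers move at their own pace and stop on an object; the grip force is fixed at half the most. Time passes only in rows, so rows that do not move let the fingers close. It gives the time, the measured TCP pose, the force, the opening and the grip force at its end, in the units of the state.
- get_obs(): the state, without advancing time (a new reading comes with each control period).
- snapshot(name): name is "scene" or "top"; returns a dict with "color" (400x640x3 uint8, red, green, blue), "fx", "fy", "cx", "cy" (pixels), "k1" (the pictures are not rectified: a ray, as slopes to the right and down, at radius r is drawn at 1 + k1 r^2 times it, then the intrinsics apply), "R" (3x3) and "t" (3): a world point X has camera coordinates R X + t. Camera axes: x right, y down, z forward; pixel columns grow to the right and rows downward; lengths in m; the calibration is good to about 2 mm. A picture is of the moment at which its call begins. There is no depth.
- close_job(): hands the job in; it is judged then, once.
The state is a dict: "clock": time; "joint_pos": joint angles; "qvel": joint speeds; "tau": joint torques, N m; "tool_pos": TCP position; "orientation": TCP orientation; "force": force on the tool from outside, world axes, zero at the start; "moment": the same for the moment, N m; "opening": finger opening in m; "gripper_force": force on a finger pad.
Only numpy, scipy, OpenCV 4.12 (cv2) and the standard library are available. Lean on these libraries where they do the work, as an engineer would, in place of code of your own. Each camera call takes 0.05 s, during which the arm holds its last target. There are 200 camera calls.

## Working session

There is one attempt and no reset: what is moved stays moved. The work goes in short steps, Python scripts to look and compute and a shell command to move; the robot and the scene stay as the last step left them, time stands still between calls to the robot, and variables do not carry over. Pictures are saved under pics/ and viewed, at most 10 in all, crops included, and the job is handed in when it is done.

```bash
ls; mkdir -p pics
python3 - <<'E'
from plant import *
import cv2
for n in("scene","top"):
    s=snapshot(n); cv2.imwrite(f"pics/{n}0.png",s["color"][:,:,::-1]); print({k:v for k,v in s.items() if k!="color"})
print(get_obs())
E
```

```text
pics
{'fx': 435.24769159501653, 'fy': 435.24769159501653, 'cx': 316.35523569763353, 'cy': 198.13998310860174, 'k1': -0.08600711833172632, 'R': array([[-0.69846382, -0.71564267, -0.00196337],
       [-0.44192433,  0.4334707 , -0.78537   ],
       [ 0.56289535, -0.54768487, -0.61902351]]), 't': array([0.38307429, 0.3046263 , 0.99472156])}
{'fx': 440.6964352742327, 'fy': 440.6964352742327, 'cx': 326.43394880111174, 'cy': 197.9874394393911, 'k1': -0.08332427968947868, 'R': array([[ 2.55613972e-02, -9.99673108e-01, -5.41361842e-04],
       [-9.98084373e-01, -2.54902459e-02, -5.63722658e-02],
       [ 5.63400387e-02,  1.98127867e-03, -9.98409673e-01]]), 't': array([-0.02588093,  0.54571757,  1.33374532])}
{'clock': 0.1, 'joint_pos': array([-4.97813625e+01,  2.05877935e+01,  6.40881407e-01, -1.86725700e-02,
       -7.01366712e+01, -1.65066532e+01]), 'qvel': array([ 0.03324908, -0.10781372,  0.20659276, -0.02657027,  0.031585  ,
       -0.07427856]), 'tau': array([-1.74162797e-03, -5.84163845e+01,  2.93750507e+01,  7.01556623e+00,
        1.01876157e-02, -4.67222139e-05]), 'tool_pos': array([ 0.27137783, -0.61786472,  0.40382214]), 'orientation': array([ 1.79914873e+02, -6.91951291e-03, -1.56294368e+02]), 'force': array([-0.07621816, -0.24319792, -0.38322167]), 'moment': array([ 0.06055738, -0.0045564 , -0.01880573]), 'gripper_force': 0.0, 'opening': 0.08717067799026469}
```

View pics/top0.png

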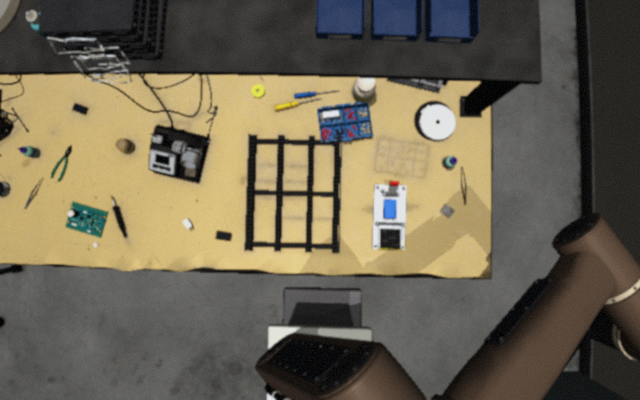

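View pics/scene0.png

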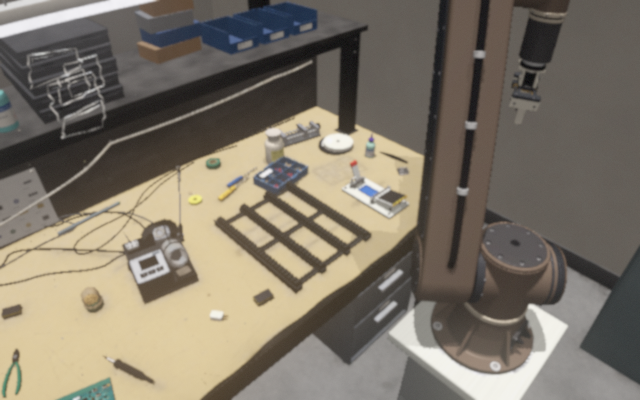

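The top view shows the relay candidate at (223,236), the plug at (187,223), the heat sink at (447,210), the fixture around (390,215) and the bottle at (450,161). I'll enlarge these next.

Run:
```python
import cv2,numpy as np
t=cv2.imread("pics/top0.png");s=cv2.imread("pics/scene0.png")
f=lambda im,x,y,w,h,k:cv2.resize(im[y:y+h,x:x+w],None,fx=k,fy=k,interpolation=cv2.INTER_CUBIC)
a=f(t,365,172,50,80,7) #350x560
b=f(t,205,220,40,28,8) #320x224
c=f(s,240,280,50,35,8) #400x280
m=np.zeros((560,760,3),np.uint8); m[:,:350]=a; m[:224,355:675]=b; m[240:520,355:755]=c
cv2.imwrite("pics/crop0.png",m)
```

```text
(no output)
```

View pics/crop0.png

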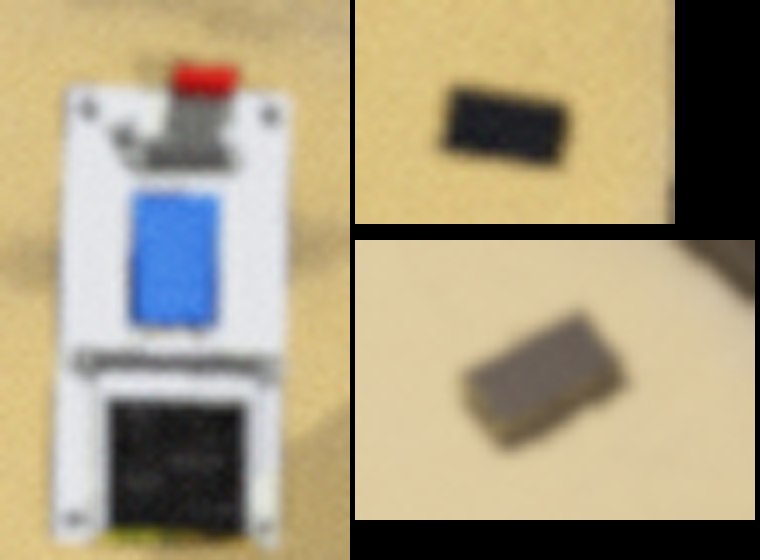

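The crop shows a plain dark block for the relay, with its band on the sides. The blue nest is centred at crop (174,260), and the arm is open at the +x end. I'll convert these to world coordinates.

```bash
cat > h.py <<'E'
import numpy as np,cv2
from plant import *
def world(s,px,z):
    K=np.array([[s["fx"],0,s["cx"]],[0,s["fy"],s["cy"]],[0,0,1.]])
    n=cv2.undistortPoints(np.float64(px).reshape(-1,1,2),K,np.float64([s["k1"],0,0,0])).reshape(-1,2)
    R,t=np.array(s["R"]),np.array(s["t"]); c=-R.T@t
    d=np.c_[n,np.ones(len(n))]@R
    return c+d*((z-c[2])/d[:,2])[:,None]
def proj(s,X):
    c=np.atleast_2d(X)@np.array(s["R"]).T+s["t"]; n=c[:,:2]/c[:,2:]
    n=n*(1+s["k1"]*(n**2).sum(1,keepdims=True)); return n*[s["fx"],s["fy"]]+[s["cx"],s["cy"]]
E
python3 - <<'E'
from h import *
s=snapshot("top"); im=s["color"].astype(int)
def rect(mask,x,y,w,h,z):
    m=np.zeros(mask.shape,np.uint8); m[y:y+h,x:x+w]=mask[y:y+h,x:x+w]
    c=max(cv2.findContours(m,0,1)[0],key=cv2.contourArea)
    p=world(s,cv2.boxPoints(cv2.minAreaRect(c)),z)[:,:2]
    M=np.mean(p,0); e=[p[1]-p[0],p[2]-p[1]]; 
    print(M.round(4),[(np.linalg.norm(v).round(4),np.degrees(np.arctan2(v[1],v[0])).round(1)) for v in e])
g=im.sum(2)
rect(g<280,205,220,40,28,.014)
rect((im[:,:,2]-im[:,:,0]>60),365,172,50,80,.0145)
f=lambda a,x,y,k:(np.array(a)+.5)/k-.5+[x,y]
P=world(s,f([[68,88],[292,98],[278,545],[55,540]],365,172,7),.012)[:,:2]; print(P.round(4),P.mean(0))
u=P[0]+P[1]-P[2]-P[3];print(np.degrees(np.arctan2(u[1],u[0])),P.mean(0)+.025*u/np.linalg.norm(u))
Q=world(s,f([[100,88],[213,103],[205,165],[85,152]],205,220,8),.014)[:,:2];print(Q.round(4),Q.mean(0),np.degrees(np.arctan2(*(Q[1]+Q[2]-Q[0]-Q[3])[::-1])))
print("others",world(s,[[187,223],[447,210],[450,161]],.01).round(3))
ss=snapshot("scene"); print(world(ss,f([[540,380]],240-355/8,280-30,8),.012).round(3))
E
```

```text
[0.4232 0.3014] [(np.float64(0.0236), np.float64(-7.5)), (np.float64(0.0448), np.float64(-97.7))]
[ 0.519  -0.2075] [(np.float64(0.0369), np.float64(-88.5)), (np.float64(0.0583), np.float64(-179.0))]
[[ 0.5928 -0.1581]
 [ 0.591  -0.257 ]
 [ 0.3949 -0.2541]
 [ 0.3948 -0.1564]] [ 0.49336749 -0.2063835 ]
-0.6640819787617918 [ 0.51836582 -0.20667325]
[[0.4376 0.3211]
 [0.4331 0.2772]
 [0.4093 0.2795]
 [0.4129 0.326 ]] [0.42324159 0.30095496] -95.11232339874691
others [[ 0.458  0.417  0.01 ]
 [ 0.519 -0.385  0.01 ]
 [ 0.672 -0.393  0.01 ]]
[[0.422 0.307 0.012]]
```

The relay is at about (0.4235, 0.301), with its width axis near −6.5°. The nest is at (0.5187, −0.207), and the fixture lies along world x. First I'll turn the tool to yaw −90 and carry it towards the left.

```bash
T='[[1,0,0,0,0,0,-1],[1,0,0,0,0,0,-1],[1,0,0,0,0,0,-1],[1,0,0,0,0,0,-1],[1,0,0,0,0,0,-1]]' ; unset T
python3 -m handwheel '[[1,0,0,0,0,0,-1],[1,0,0,0,0,0,-1],[1,0,0,0,0,0,-1],[1,0,0,0,0,0,-1],[1,0,0,0,0,0,-1]]' | tail -c 600
python3 -m handwheel '[[1,0,0,0,0,0,-1],[1,0,0,0,0,0,-1],[1,0,0,0,0,0,-1],[1,0,0,0,0,0,-1],[1,0,0,0,0,0,-1]]'| tail -c 600
python3 -m handwheel '[[1,0,0,0,0,0,-1],[1,-1,-1,0,0,0,0],[1,-1,-1,0,0,0,0],[1,-1,-1,0,0,0,0],[1,-1,-1,0,0,0,0]]'| tail -c 600
```

```text
clock: 0.82
tool_pos: [0.2714, -0.618, 0.4044]
orientation: [180.0, 0.0, -126.1]
force: [0.3, 0.2, -0.4]
opening: 0.0875
gripper_force: 0.0
clock: 1.45
tool_pos: [0.2714, -0.618, 0.4044]
orientation: [180.0, 0.0, -96.1]
force: [1.2, -0.3, 0.3]
opening: 0.088
gripper_force: 0.0
clock: 2.08
tool_pos: [0.3726, -0.5176, 0.4045]
orientation: [180.0, 0.0, -90.3]
force: [0.4, -0.1, -0.3]
opening: 0.0878
gripper_force: 0.0
```

```bash
python3 -m handwheel '[[1,-1,-1,0,0,0,0],[1,-1,-1,0,0,0,0],[1,-1,-1,0,0,0,0],[1,-1,-1,0,0,0,0],[1,-1,-1,0,0,0,0]]' | head -2
python3 -m handwheel '[[1,-1,0,0,0,0,0],[1,-1,0,0,0,0,0],[1,-1,0,0,0,0,0],[1,-1,0,0,0,0,0],[1,-1,0,0,0,0,0]]' | head -2
python3 -m handwheel '[[1,-1,0,0,0,0,0],[1,-1,0,0,0,0,0],[1,-1,0,0,0,0,0],[1,-1,0,0,0,0,0],[1,-1,0,0,0,0,0]]' | head -2
python3 -m handwheel '[[1,-1,0,0,0,0,0],[1,-1,0,0,0,0,0],[1,-1,0,0,0,0,0],[1,-1,0,0,0,0,0],[1,-1,0,0,0,0,0]]' | head -2
python3 -m handwheel '[[1,-1,0,0,0,0,0],[1,-1,0,0,0,0,0],[1,-1,0,0,0,0,0],[1,-1,0,0,0,0,0],[1,-1,0,0,0,0,0]]' | head -2
python3 -m handwheel '[[1,-1,0,0,0,0,0],[1,-1,0,0,0,0,0],[1,-1,0,0,0,0,0],[1,-1,0,0,0,0,0],[1,-1,0.5,0,0,0,0]]' | head -2
python3 -m handwheel '[[1,-1,1,0,0,0,0],[1,-1,1,0,0,0,0],[1,-0.7,0.6,0,0,0,0],[1,0,0,0,0,0,0]]'
```

```text
clock: 2.7
tool_pos: [0.4982, -0.3932, 0.4045]
clock: 3.32
tool_pos: [0.498, -0.2683, 0.4045]
clock: 3.95
tool_pos: [0.4986, -0.1434, 0.4046]
clock: 4.58
tool_pos: [0.4992, -0.0184, 0.4047]
clock: 5.2
tool_pos: [0.4999, 0.1066, 0.4046]
clock: 5.82
tool_pos: [0.4884, 0.2321, 0.4044]
clock: 6.32
tool_pos: [0.4228, 0.2999, 0.4047]
orientation: [-180.0, 0.0, -90.2]
force: [0.2, 0.1, -0.0]
opening: 0.0875
gripper_force: 0.0
```

```bash
python3 -m handwheel '[[1,0,0,1,0,0,-1],[1,0,0,1,0,0,-0.1],[1,0,0,1,0,0,0],[1,0,0,1,0,0,0],[1,0,0,1,0,0,0]]' | head -3
python3 -m handwheel '[[1,0,0,1,0,0,0],[1,0,0,1,0,0,0],[1,0,0,1,0,0,0],[1,0,0,0.5,0,0,0],[1,0,0,0.25,0,0,0]]'
python3 - <<'E'
from h import *
s=snapshot("scene");o=get_obs();g=o["tool_pos"]-[0,0,.17]; print(o["tool_pos"],proj(s,[.4235,.301,.016]))
cv2.imwrite("pics/g1.png",cv2.resize(s["color"][235:335,200:320,::-1],None,fx=5,fy=5,interpolation=2))
E
```

```text
clock: 6.95
tool_pos: [0.424, 0.2983, 0.2789]
orientation: [-180.0, -0.0, -83.7]
clock: 7.58
tool_pos: [0.4239, 0.2985, 0.1854]
orientation: [180.0, -0.0, -83.7]
force: [-0.1, -0.0, -0.8]
opening: 0.0877
gripper_force: 0.0
[0.42370685 0.29856831 0.18512038] [[263.93795011 294.40641227]]
```

View pics/g1.png

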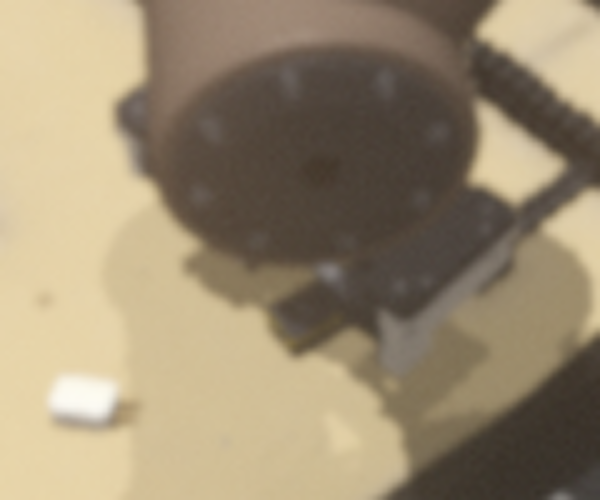

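The open fingers are at the relay's level and straddle it, but the yaw correction went the wrong way. I'll turn it to about −96.7, then close.

```bash
python3 -m handwheel '[[1,0,0,0,0,0,1],[1,0,0,0,0,0,1],[1,-0.1,0,0,0,0,0.15],[1,0,0,0,0,0,0]]' | head -3
python3 -m handwheel '[[-1,0,0,0,0,0,0],[-1,0,0,0,0,0,0],[-1,0,0,0,0,0,0],[-1,0,0,0,0,0,0],[-1,0,0,0,0,0,0]]'
```

```text
clock: 8.12
tool_pos: [0.424, 0.3016, 0.1865]
orientation: [-180.0, 0.1, -96.5]
clock: 8.75
tool_pos: [0.4238, 0.3012, 0.1859]
orientation: [180.0, -0.0, -96.6]
force: [-0.1, 1.1, 0.2]
opening: 0.0431
gripper_force: 0.0
```

```bash
python3 -m handwheel '[[-1,0,0,0,0,0,0],[-1,0,0,0,0,0,0],[-1,0,0,0,0,0,0],[-1,0,0,0,0,0,0],[-1,0,0,0,0,0,0]]'
python3 -m handwheel '[[-1,0,0,-0.5,0,0,0],[-1,0,0,-1,0,0,0],[-1,0,0,-1,0,0,0],[-1,0,0,-1,0,0,0],[-1,0,0,-1,0,0,0]]'
```

```text
clock: 9.38
tool_pos: [0.4238, 0.3012, 0.1859]
orientation: [180.0, -0.0, -96.6]
force: [-0.3, -0.0, 0.7]
opening: 0.0257
gripper_force: 30.0
clock: 10.0
tool_pos: [0.4237, 0.3011, 0.3002]
orientation: [-180.0, 0.0, -96.6]
force: [-0.2, 0.5, 0.0]
opening: 0.0257
gripper_force: 30.0
```

```bash
python3 -m handwheel '[[-1,0,0,0,0,0,1],[-1,0,0,0,0,0,1],[-1,0,0,0,0,0,1],[-1,0,0,0,0,0,1],[-1,0,0,0,0,0,1]]' | head -3
python3 -m handwheel '[[-1,0,0,0,0,0,1],[-1,0,0,0,0,0,1],[-1,0,0,0,0,0,1],[-1,0,0,0,0,0,1],[-1,0,0,0,0,0,1]]' | head -3
python3 -m handwheel '[[-1,0,0,0,0,0,1],[-1,0,0,0,0,0,1],[-1,0,0,0,0,0,1],[-1,0,0,0,0,0,0.9],[-1,-1,-1,0,0,0,0]]' | head -3
python3 -m handwheel '[[-1,-1,-1,0,0,0,0],[-1,-1,-1,0,0,0,0],[-1,-0.8,-1,0,0,0,0],[-1,0,-1,0,0,0,0],[-1,0,-1,0,0,0,0]]' | head -3
python3 -m handwheel '[[-1,0,-1,0,0,0,0],[-1,0,-1,0,0,0,0],[-1,0,-1,0,0,0,0],[-1,0,-1,0,0,0,0],[-1,0,-1,0,0,0,0]]' | head -3
python3 -m handwheel '[[-1,0,-1,0,0,0,0],[-1,0,-1,0,0,0,0],[-1,0,-1,0,0,0,0],[-1,0,-1,0,0,0,0],[-1,0,-1,0,0,0,0]]' | head -3
python3 -m handwheel '[[-1,0,-1,0,0,0,0],[-1,0,-1,0,0,0,0],[-1,0,-1,0,0,0,0],[-1,0,-1,0,0,0,0],[-1,0,-0.3,0,0,0,0]]'
```

```text
clock: 10.62
tool_pos: [0.4237, 0.3011, 0.2994]
orientation: [-180.0, 0.0, -126.8]
clock: 11.25
tool_pos: [0.4238, 0.3011, 0.2993]
orientation: [180.0, 0.0, -156.8]
clock: 11.88
tool_pos: [0.4484, 0.2769, 0.2996]
orientation: [179.9, 0.1, -179.9]
clock: 12.5
tool_pos: [0.5183, 0.1499, 0.2988]
orientation: [180.0, -0.0, 180.0]
clock: 13.12
tool_pos: [0.5179, 0.0252, 0.2991]
orientation: [180.0, 0.0, -180.0]
clock: 13.75
tool_pos: [0.5179, -0.0996, 0.2991]
orientation: [180.0, 0.0, -180.0]
clock: 14.38
tool_pos: [0.518, -0.2072, 0.2989]
orientation: [180.0, 0.0, 179.9]
force: [0.4, 0.1, -1.0]
opening: 0.0259
gripper_force: 30.0
```

```bash
python3 -m handwheel '[[-1,0,0,1,0,0,0],[-1,0,0,1,0,0,0],[-1,0,0,1,0,0,0],[-1,0,0,0.36,0,0,0],[-1,0,0,0,0,0,0]]'
python3 - <<'E'
from h import *
a=[]
for n in("scene","top"):
    s=snapshot(n);u,v=proj(s,[.52,-.2,.03])[0].astype(int); x,y=u-40,v-40; print(n,x,y)
    a.append(cv2.resize(s["color"][y:y+80,x:x+80,::-1],None,fx=5,fy=5,interpolation=2))
cv2.imwrite("pics/g2.png",np.hstack(a))
E
```

```text
clock: 15.0
tool_pos: [0.5187, -0.206, 0.2144]
orientation: [-180.0, -0.0, -180.0]
force: [0.9, -0.4, -0.9]
opening: 0.0257
gripper_force: 30.0
scene 327 146
top 348 167
```

View pics/g2.png

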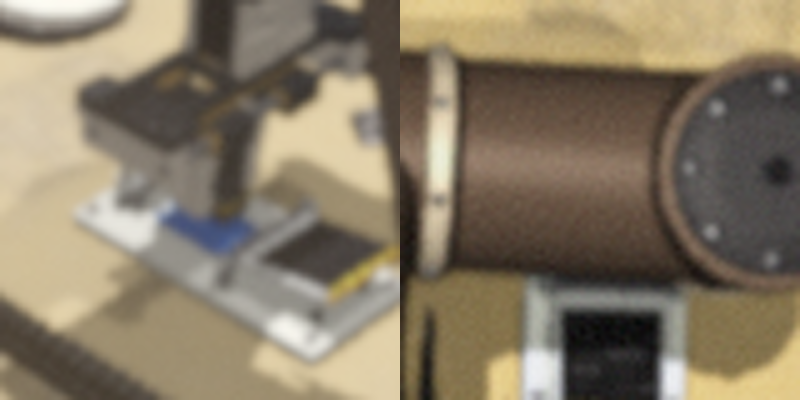

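The scene crop shows the relay hanging above the blue nest, its near end around (230,205). I'll check numerically against the first scene image and the relay's dark end face.

Run:
```python
from h import *
s=snapshot("scene"); im=cv2.imread("pics/scene0.png")[:,:,::-1].astype(int)
m=np.zeros(im.shape[:2],np.uint8); m[150:230,330:420]=((im[:,:,2]-im[:,:,0])>45)[150:230,330:420]
r=cv2.minAreaRect(max(cv2.findContours(m,0,1)[0],key=cv2.contourArea)); 
b=cv2.boxPoints(r); print(b.round(1), world(s,b,.0145).round(4)[:,:2], world(s,[r[0]],.0145).round(4))
c=np.array([[x,y,.0165] for x in(-.030,.030) for y in(-.020,.020)])+[.5187,-.207,0]
pp=proj(s,c); print(pp.round(1))
o=im.astype(np.uint8)[:,:,::-1]
z0=get_obs()["tool_pos"];z=z0[2]-.186
e=np.array([[z0[0]-.023,-.207+y,z+h] for y in(-.013,.013) for h in(0,.016)]); pe=proj(s,e)
A=cv2.resize(o[160:220,335:415],None,fx=5,fy=5,interpolation=2); B=cv2.resize(s["color"][160:220,335:415,::-1],None,fx=5,fy=5,interpolation=2)
for I,P in((A,pp),(B,pe)):
    for q in P: cv2.circle(I,tuple(((q-[335,160]+.5)*5).astype(int)),2,(0,255,0),-1)
cv2.imwrite("pics/g3.png",np.hstack([A,B]))
```

```text
[[359.2 190.6]
 [362.6 183.8]
 [376.6 190.8]
 [373.2 197.6]] [[ 0.5392 -0.1823]
 [ 0.5557 -0.2178]
 [ 0.4996 -0.2213]
 [ 0.4846 -0.1864]] [[ 0.5194 -0.2018  0.0145]]
[[380.4 191. ]
 [372.4 196.4]
 [366.1 183. ]
 [358.  188.2]]
```

View pics/g3.png

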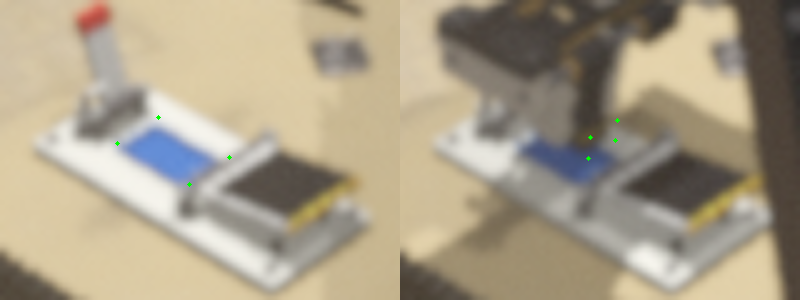

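The scene camera appears biased about 5 mm in y for everything, including the relay in hand, so I trust the top view. I'll lower slowly and watch the force.

```bash
python3 -m handwheel '[[-1,0,-0.04,0.2,0,0,0],[-1,0,0,0.15,0,0,0],[-1,0,0,0,0,0,0]]' | head -4
python3 -m handwheel '[[-1,0,0,0.1,0,0,0],[-1,0,0,0.08,0,0,0],[-1,0,0,0,0,0,0]]' | head -4
python3 - <<'E'
from h import *
s=snapshot("scene")
cv2.imwrite("pics/g4.png",cv2.resize(s["color"][150:215,340:410,::-1],None,fx=8,fy=8,interpolation=2))
E
```

```text
clock: 15.52
tool_pos: [0.5187, -0.2073, 0.2053]
orientation: [180.0, -0.0, 180.0]
force: [0.7, 0.7, -0.3]
clock: 15.9
tool_pos: [0.5188, -0.2073, 0.2009]
orientation: [180.0, -0.0, -180.0]
force: [0.3, 0.1, 0.4]
```

View pics/g4.png

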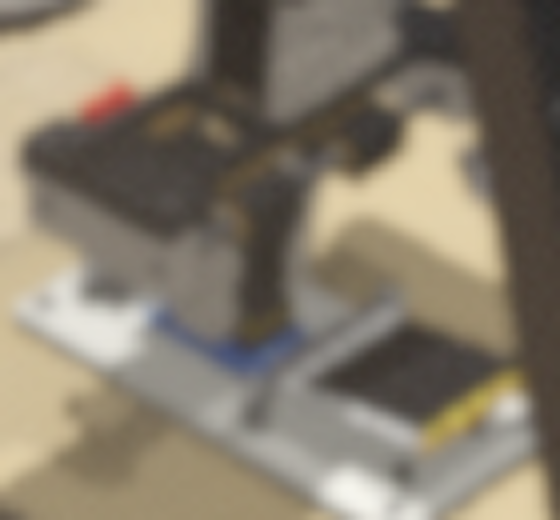

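At TCP z 0.2009 the relay's underside is already below the lip tops with no force, so it is inside the nest. I'll lower the rest and release.

```bash
python3 -m handwheel '[[-1,0,0,0.06,0,0,0],[-1,0,0,0.03,0,0,0],[-1,0,0,0,0,0,0]]'
python3 -m handwheel '[[-0.2,0,0,0,0,0,0],[-0.2,0,0,0,0,0,0],[-0.2,0,0,0,0,0,0],[-0.2,0,0,0,0,0,0],[-0.2,0,0,0,0,0,0]]'
python3 -m handwheel '[[-0.1,0,0,-0.5,0,0,0],[-0.1,0,0,-1,0,0,0],[-0.1,0,0,-1,0,0,0],[-0.1,0,0,-1,0,0,0],[-0.1,0,0,-1,0,0,0]]'
```

```text
clock: 16.32
tool_pos: [0.5188, -0.2073, 0.1988]
orientation: [180.0, -0.0, -180.0]
force: [-0.7, -0.0, 0.4]
opening: 0.0255
gripper_force: 30.0
clock: 16.95
tool_pos: [0.5189, -0.2073, 0.1989]
orientation: [180.0, 0.0, -180.0]
force: [-1.0, 0.6, 0.1]
opening: 0.0351
gripper_force: 0.0
clock: 17.58
tool_pos: [0.5187, -0.2073, 0.3133]
orientation: [-180.0, 0.1, -180.0]
force: [1.3, 0.1, -0.2]
opening: 0.0395
gripper_force: 0.0
```

```bash
python3 -m handwheel '[[-1,-0.5,0,-0.4,0,0,0],[-1,-1,0,0,0,0,0],[-1,-1,0,0,0,0,0],[-1,-1,0,0,0,0,0],[-1,-1,0,0,0,0,0]]'
python3 - <<'E'
from h import *
a=[]
for n,z in(("scene",.02),("top",.02)):
    s=snapshot(n);u,v=proj(s,[.54,-.207,z])[0].astype(int); x,y=u-35,v-35; print(n,x,y)
    a.append(cv2.resize(s["color"][y:y+70,x:x+70,::-1],None,fx=5.7,fy=5.7,interpolation=2))
cv2.imwrite("pics/g5.png",np.hstack(a))
E
```

```text
clock: 18.2
tool_pos: [0.6328, -0.2072, 0.3209]
orientation: [180.0, -0.0, -180.0]
force: [0.6, 0.9, -0.5]
opening: 0.0012
gripper_force: 0.0
scene 329 150
top 355 166
```

View pics/g5.png

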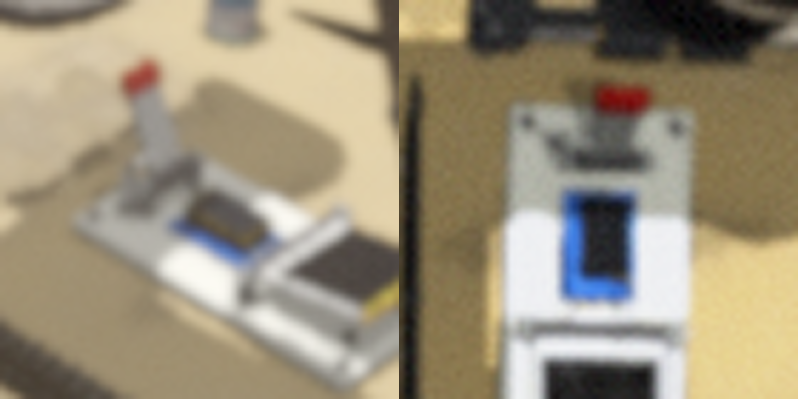

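The relay lies in the blue nest, about 4 mm towards the hinge and 2 mm right of centre, which is within tolerance. The arm is open with its red tip at (140,77). Next I'll lower behind the arm and push.

```bash
python3 -m handwheel '[[-1,0,0,1,0,0,0],[-1,0,0,1,0,0,0],[-1,0,0,1,0,0,0],[-1,0,0,0.3,0,0,0],[-1,0,0,0,0,0,0]]' | head -4
python3 -m handwheel '[[-1,0.4,0,0,0,0,0],[-1,0.4,0,0,0,0,0],[-1,0.4,0,0,0,0,0],[-1,0.4,0,0,0,0,0]]' | head -4
python3 -m handwheel '[[-1,0.4,0,0,0,0,0],[-1,0.4,0,0,0,0,0]]' | head -4
python3 -m handwheel '[[-1,0.4,0,0,0,0,0],[-1,0.3,0,0,0,0,0]]' | head -4
```

```text
clock: 18.92
tool_pos: [0.6314, -0.2073, 0.2387]
orientation: [-180.0, -0.1, -180.0]
force: [0.8, -0.2, -0.2]
clock: 19.42
tool_pos: [0.5913, -0.2073, 0.2401]
orientation: [-180.0, 0.2, -180.0]
force: [2.9, 0.2, 1.9]
clock: 19.68
tool_pos: [0.5707, -0.2072, 0.239]
orientation: [180.0, 0.0, -180.0]
force: [1.3, 0.4, -0.2]
clock: 19.92
tool_pos: [0.5525, -0.2073, 0.2383]
orientation: [180.0, -0.1, 180.0]
force: [-0.2, -0.5, -0.1]
```

```bash
python3 -m handwheel '[[-1,0,0,-1,0,0,0],[-1,0,0,-1,0,0,0],[-1,1,0,-0.5,0,0,0],[-1,1,0,0,0,0,0],[-1,1,0,0,0,0,0]]' | head -4
python3 -m handwheel '[[-1,1,0,0,0,0,0],[-1,1,0,0,0,0,0],[-1,0.35,0,0,0,0,0],[-1,0,0,0,0,0,0]]' | head -4
python3 - <<'E'
from h import *
a=[]
for n,z in(("scene",.02),("top",.02)):
    s=snapshot(n);u,v=proj(s,[.50,-.207,z])[0].astype(int); x,y=u-35,v-35; print(n,x,y)
    a.append(cv2.resize(s["color"][y:y+70,x:x+70,::-1],None,fx=5.7,fy=5.7,interpolation=2))
cv2.imwrite("pics/g6.png",np.hstack(a))
E
```

```text
clock: 20.55
tool_pos: [0.4774, -0.2073, 0.3012]
orientation: [180.0, -0.1, 180.0]
force: [0.1, 0.4, 0.5]
clock: 21.05
tool_pos: [0.4199, -0.2074, 0.3016]
orientation: [-180.0, 0.0, -180.0]
force: [1.3, -0.1, -0.1]
scene 338 156
top 354 179
```

View pics/g6.png

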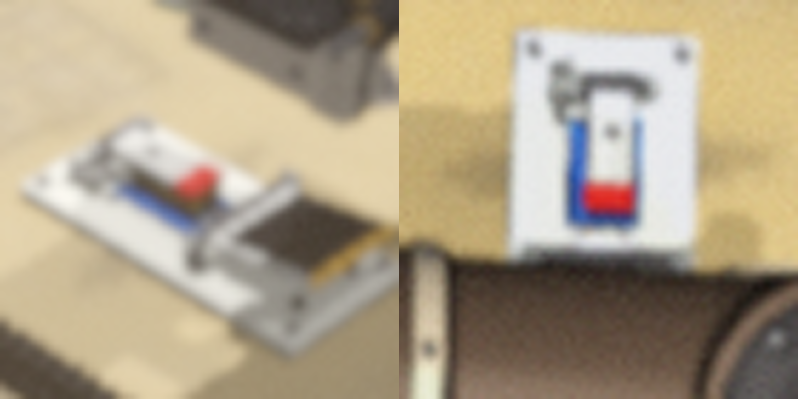

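The arm is shut level over the relay. Next is the pedal.

```bash
python3 -m handwheel '[[-1,0,0,1,0,0,0],[-1,0,0,1,0,0,0],[-1,0,0,0.8,0,0,0],[-1,0,0,0.2,0,0,0],[-1,0,0,0,0,0,0]]' | head -4
python3 -m handwheel '[[-1,0,0,0.2,0,0,0],[-1,0,0,0.2,0,0,0],[-1,0,0,0.1,0,0,0],[-1,0,0,0,0,0,0]]' | head -4
python3 -m handwheel '[[-1,0,0,0.1,0,0,0],[-1,0,0,0.1,0,0,0],[-1,0,0,0,0,0,0]]' | head -4
```

```text
clock: 21.78
tool_pos: [0.4207, -0.2073, 0.2263]
orientation: [-180.0, -0.0, -180.0]
force: [0.9, 0.3, 0.1]
clock: 22.28
tool_pos: [0.4199, -0.2074, 0.2141]
orientation: [-180.0, -0.0, -180.0]
force: [-3.2, 0.4, 7.5]
clock: 22.65
tool_pos: [0.4198, -0.2074, 0.2093]
orientation: [-180.0, -0.0, -180.0]
force: [-4.3, -0.1, 12.1]
```

```bash
python3 -m handwheel '[[-1,0,0,0.06,0,0,0],[-1,0,0,0,0,0,0]]' | head -4
python3 -m handwheel '[[-1,0,0,0.04,0,0,0],[-1,0,0,0,0,0,0]]' | head -4
```

```text
clock: 22.9
tool_pos: [0.4199, -0.2074, 0.2081]
orientation: [-180.0, -0.0, -180.0]
force: [-4.9, 1.1, 12.6]
clock: 23.15
tool_pos: [0.4199, -0.2074, 0.2077]
orientation: [-180.0, 0.0, -180.0]
force: [-6.7, 3.2, 22.7]
```

At the stop: the force jumped to 22.7 N. I'll hold for over 2 s, then raise.

```bash
python3 -m handwheel '[[-1,0,0,0,0,0,0],[-1,0,0,0,0,0,0],[-1,0,0,0,0,0,0],[-1,0,0,0,0,0,0],[-1,0,0,0,0,0,0]]' | head -4
python3 -m handwheel '[[-1,0,0,0,0,0,0],[-1,0,0,0,0,0,0],[-1,0,0,0,0,0,0],[-1,0,0,0,0,0,0],[-1,0,0,0,0,0,0]]' | head -4
python3 -m handwheel '[[-1,0,0,0,0,0,0],[-1,0,0,0,0,0,0],[-1,0,0,0,0,0,0],[-1,0,0,0,0,0,0],[-1,0,0,0,0,0,0]]' | head -4
python3 -m handwheel '[[-1,0,0,0,0,0,0],[-1,0,0,0,0,0,0],[-1,0,0,0,0,0,0],[-1,0,0,-0.2,0,0,0],[-1,0,0,-0.3,0,0,0]]' | head -4
python3 -m handwheel '[[-1,0,0,-0.4,0,0,0],[-1,0,0,-1,0,0,0],[-1,0,0,-1,0,0,0],[-1,0,0,-1,0,0,0],[-1,0,0,-0.5,0,0,0]]' | head -4
python3 -m handwheel '[[-1,0,0,0,0,0,0],[-1,0,0,0,0,0,0],[-1,0,0,0,0,0,0],[-1,0,0,0,0,0,0],[-1,0,0,0,0,0,0]]' | head -4
python3 - <<'E'
from h import *
a=[]
for n,z in(("scene",.02),("top",.02)):
    s=snapshot(n);u,v=proj(s,[.50,-.207,z])[0].astype(int); x,y=u-35,v-35
    a.append(cv2.resize(s["color"][y:y+70,x:x+70,::-1],None,fx=5.7,fy=5.7,interpolation=2))
cv2.imwrite("pics/g7.png",np.hstack(a))
E
```

```text
clock: 23.78
tool_pos: [0.4198, -0.2074, 0.2077]
orientation: [-180.0, 0.0, -180.0]
force: [-7.4, 2.8, 22.0]
clock: 24.4
tool_pos: [0.4198, -0.2074, 0.2077]
orientation: [-180.0, 0.0, -180.0]
force: [-7.2, 3.1, 21.7]
clock: 25.02
tool_pos: [0.4198, -0.2074, 0.2078]
orientation: [-180.0, 0.0, -180.0]
force: [-7.3, 2.1, 22.4]
clock: 25.65
tool_pos: [0.4202, -0.2074, 0.2195]
orientation: [-180.0, 0.0, -180.0]
force: [0.5, -0.5, 3.1]
clock: 26.28
tool_pos: [0.4203, -0.2073, 0.3178]
orientation: [-180.0, 0.1, -180.0]
force: [-0.6, 0.7, -0.1]
clock: 26.9
tool_pos: [0.4201, -0.2073, 0.3161]
orientation: [180.0, -0.0, -180.0]
force: [-0.4, 0.3, 0.7]
```

View pics/g7.png

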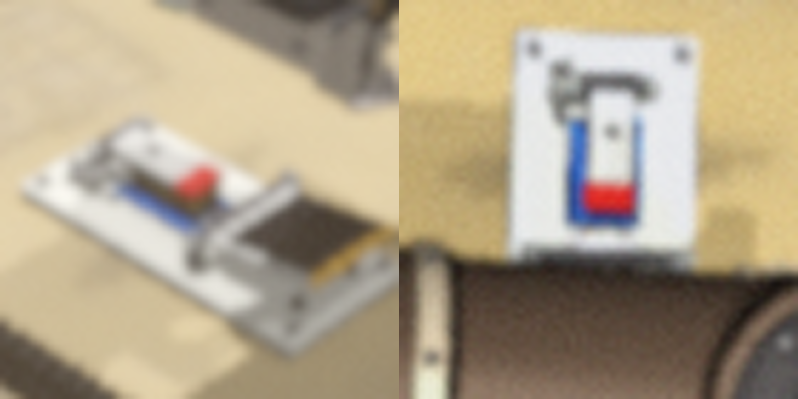

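The pedal is up, the arm is shut over the relay, and nothing is touching the robot, so I'll hand it in.

```bash
python3 -c "
from plant import *
print(close_job())"
```

```text
the job is handed in; nothing more can be done
None
```

The job is handed in with no verdict returned: the relay lies in the nest under the shut arm (about 4 mm towards the hinge and 2 mm right of centre), and the pedal was held at its stop for about 2.2 s and is up again.

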